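Release a sample canister from the sprung-gate feeder and lay it on the inspection rest

TASK

Pull the feeder's sprung gate up by its T-handle to its stop and keep it there a moment so that the canister rolls down to the end lugs, then ease the gate back down fully home without letting it snap. Then pick up the canister and lay it down gently in the V-shaped inspection rest, seated in both supports and roughly centred along them. Leave the tape roll, the jar and the carton where they are.

Things in the scene. Friction and masses are not known exactly. Their poses are not given: they have to be found in the camera images.
- feeder: Fixed grey open-topped chute, 260 (x) by 142 mm, walls 120 mm high from x = -5 to +141 mm, 45 mm high from -120 to -5. Origin on the table under it; x points uphill, z up. Two rails (24 mm wide, at y = +/-50 mm, open gap of 76 mm between) slope down 12 degrees towards -x, where two lugs (y = +/-50 mm, 60 mm high, 76 mm open between) stop the canister.
- catch (a point): Fixed point of the feeder, axes as the feeder's: where the released canister's centre comes to lie against the lugs (+/-6 mm along y), its axis along y. At feeder x = -82, y = 0, z = 55 mm; the rails are 25 mm below it, free space between them.
- gate (a joint): Height in m of the feeder's sprung gate: 0 home (down, blocking the canister), 0.060 at its upper stop. Slides straight up; spring and weight pull it down with about 5 N at home, 12 N at the stop, so it snaps down if let go. The canister can pass above about 0.037.
- gate_grip (a point): Middle of the gate's T-handle, a level black round bar 16 mm thick, 70 mm long along the feeder's y. Gate home: at feeder x = +60, y = 0, z = 222 mm. Its 10 mm stem passes down through a collar (22 mm wide, top at 194 mm) on the portal's crossbar (16 mm thick along x, 166 wide, top at 186 mm). Axes as the feeder's; it rises with the gate.
- canister: Plain aluminium cylinder with black end caps, 50 mm diameter, 120 mm long, about 0.25 kg. Origin at its centre; its y axis is the cylinder's axis (x and z turn as it rolls). At first it lies in the feeder behind (uphill of) the gate.
- rest: Fixed dark steel plate 110 (x) by 150 (y) by 8 mm with two aluminium V supports, each 12 mm thick, at y = +/-40 mm, open upwards, 65 mm wide at the top, 41 mm high over the table; 68 mm free between them. Origin on the table under the plate's centre; y runs along the V, z up. A seated canister has its axis along y and its centre at x = 0, z = 48 mm.
- tape_roll: Bystander: open cardboard tape core, 90 mm diameter, 25 mm high, lying on the table; origin at the centre of its underside.
- jar: Bystander: amber glass jar, 66 mm diameter, 85 mm high; origin at the centre of its underside.
- carton: Bystander: cardboard carton 160 (x) by 120 by 80 mm with a white sheet on top; origin at the centre of its underside.
Not all that is in view belongs to the job. Of the things that look like the rest, take the one that is farthest to the robot's right at the start. What is shaped like the canister but purple is not meant.

How it is judged:
By the outcome, as a careful person would: the job done as asked, in the order asked, and still so for the second after the job is handed in, with the robot touching nothing.
It also fails if it takes over 56 s, if anything falls off the work surface, if the arm or the gripper's body presses on something with over 40 N, if the wrist force passes 120 N, or if a joint passes its speed limit or range.

ROBOT

A 6-joint arm with a two-finger parallel gripper is mounted at the origin on the work surface. World frame = base frame: x ahead of the robot, y to its left, z up, the work surface at z = 0. Lengths are in m, angles in rad, forces in N, time in s.
With the tool pointing down it reaches from about 0.35 to 0.975 m from the base axis. Payload 4.9 kg.
Tool frame: the origin (TCP) lies at the very end of the fingers, on their centre line; the grasp point (between the pads) lies 19 mm behind it; z points along the fingers, y is the line along which they close (so a half turn about z gives the same grasp; the last joint's range is limited). The gripper opens to 85 mm and grips with 20 to 120 N. Pads are 22 mm wide; open, the fingers measure 114 mm over their backs; the gripper's body (76 mm by 85 mm) begins 54 mm behind the grasp point. The pads swing forward as they close: fully open they stand 13 mm farther back than shut.
Start: joints at [-1.431, 0.053, 1.613, -0, 1.476, -0.119], TCP at [0.16, -0.604, 0.231] pointing down, gripper open.
Joint ranges: [-3.01, 3.01], [-1.01, 2.22], [0.06, 2.58], [-1.02, 4.17], [0.09, 2.62], [-3.14, 3.14]. Speed limits (rad/s): [2.57, 2.57, 3.14, 3.14, 3.14, 3.14].

INTERFACE

Orientations are given as a rotation vector (axis times angle).
In Python, from station import ctrl, imaging gives the robot as it stands.
- The arm moves only by the tool play_rows, never from a script. Its argument "series" is a list of rows, each a list of 3 entries, a list of its own where there are three numbers: the opening, from 0 (shut) to 1 (fully open), then the shift along the tool's x, y, z each as a share of 0.05 m, from -1 to 1, then the turn, a rotation vector about the tool's x, y, z each as a share of 8 degrees, from -1 to 1. In form: [[grip, [dx, dy, dz], [ax, ay, az]], ...]. A call has 1 to 8 rows; each row shifts and turns the commanded pose from where the row before left it, along the tool's axes as they then stand; what a row does not reach is not made up. A row lasts 1/8 s, in which the tool goes at most 62.5 mm and 10.7 degrees, less where a joint would pass 70% of its speed; a pose out of reach is approached as far as the arm can. A call with a number of a shift or a turn outside -1 to 1 is refused whole. A call with a gripper value outside its range is refused whole. The fingers move at their own pace and stop on an object; "force" is the grip in N (left out, the last holds). Time passes only in rows, so rows that do not move let the fingers close. It gives the time, the measured TCP pose, the force, the opening and the grip force at its end, in the units of the state.
- ctrl.get_obs(): the state, without advancing time (a new reading comes with each control period).
- imaging.get_image(name): name is "scene" or "top" or "wrist"; returns a dict with "color" (480x640x3 uint8, blue, green, red), "fx", "fy", "cx", "cy" (pixels), "extrinsics" (4x4, takes a point from world to camera coordinates); the wrist camera has in their place "hand_eye" (4x4, takes a point from camera to tool coordinates, whose origin is the TCP and whose axes are the flange's). Camera axes: x right, y down, z forward; pixel columns grow to the right and rows downward; lengths in m; the calibration is good to about 2 mm. The wrist camera is an equidistant fisheye: a pixel r from the principal point sees the ray r / f radians off the axis. A picture is of the moment at which its call begins: read the wrist's pose just before it. There is no depth.
- ctrl.finish_job(): hands the job in; it is judged then, once.
The state is a dict: "t": time; "q": joint angles; "dq": joint speeds; "effort": joint torques, N m; "tool_pos": TCP position; "tool_rot": TCP orientation; "contact_force": force on the tool from outside, world axes, zero at the start; "wrist_torque": the same for the moment, N m; "opening": finger opening in m; "grip_force": force on a finger pad.
Only numpy, scipy, OpenCV 4.12 (cv2) and the standard library are available. Lean on these libraries where they do the work, as an engineer would, in place of code of your own. Each camera call takes 0.05 s, during which the arm holds its last target. There are 200 camera calls.

## Working session

There is one attempt and no reset: what is moved stays moved. The work goes in short steps, Python scripts to look and compute and a tool call to move; the robot and the scene stay as the last step left them, time stands still between calls to the robot, and variables do not carry over. Pictures are saved under pics/ and viewed, at most 10 in all, crops included, and the job is handed in when it is done.

Besides the shell and the picture viewer there is one more tool, called after ">>>" as name(argument=value, ...), one argument or row to a line, values as JSON. play_rows: Moves the arm, as the interface text tells. Shift numbers are shares of 0.05 m and turn numbers shares of 8 degrees, none past 1 either way. Its arguments: {"type":"object","properties":{"series":{"type":"array"},"force":{"type":"number"}},"required":["series"]}

```bash
mkdir -p pics
python3 - <<'E'
from station import ctrl, imaging
import cv2,numpy as np
o=ctrl.get_obs();print(o['t'],o['tool_pos'],o['tool_rot'],o['opening'])
for n in('scene','top'):
    d=imaging.get_image(n);cv2.imwrite(f'pics/{n}0.png',d['color'])
    np.savez(f'{n}.npz',K=np.array([[d['fx'],0,d['cx']],[0,d['fy'],d['cy']],[0,0,1]]),E=d['extrinsics'])
    print(n,d['fx'],d['cx'],d['cy'],np.round(d['extrinsics'],3).tolist())
E
```

```text
0.0 [ 0.15987213 -0.60354577  0.23002201] [-3.11320736e+00 -4.05204336e-01  3.65597612e-05] 0.08545211374444134
scene 566.3282675024802 319.2509368769617 237.51910747468472 [[-0.015, 1.0, -0.01, 0.017], [0.865, 0.008, -0.502, -0.44], [-0.502, -0.016, -0.865, 1.589], [0.0, 0.0, 0.0, 1.0]]
top 451.3259626586982 322.2856939695489 237.93333380176793 [[0.022, -1.0, -0.012, -0.015], [-0.995, -0.021, -0.097, 0.59], [0.097, 0.014, -0.995, 0.969], [0.0, 0.0, 0.0, 1.0]]
```

View pics/scene0.png

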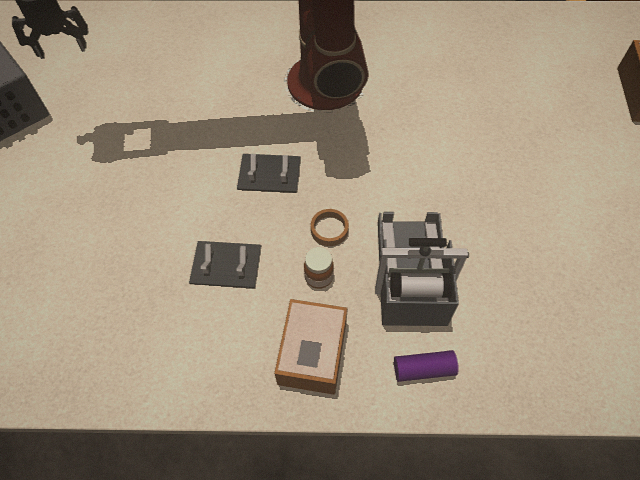

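View pics/top0.png

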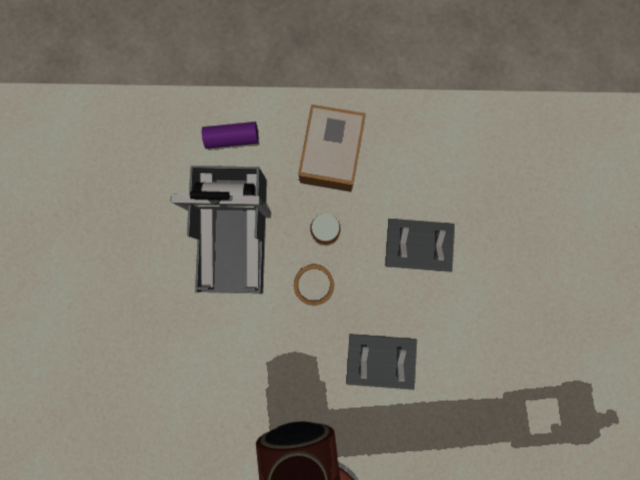

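Two things look like the rest: A at scene (225,264) / top (420,245), and B at scene (269,172) / top (381,361). The robot's right is image-left in scene and image-right in top, so A is the one farthest right. The purple cylinder at scene (426,366) is the decoy, and the real canister is behind the gate at scene (417,287). I'll confirm this in an enlarged crop.

Run:
```python
import cv2,numpy as np
t=cv2.imread('pics/top0.png');s=cv2.imread('pics/scene0.png')
def c(im,x,y,w,h,k):return cv2.resize(im[y:y+h,x:x+w],None,fx=k,fy=k,interpolation=cv2.INTER_CUBIC)
a=c(t,165,155,100,150,4) #400x600
b=c(t,375,205,100,75,4)
d=c(s,175,225,100,75,4)
cv2.imwrite('pics/crop1.png',np.hstack([a,np.vstack([b,d])]))
cv2.imwrite('pics/crop2.png',c(s,360,195,133,140,4)[:600,:800])
```

```text
(no output)
```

View pics/crop1.png

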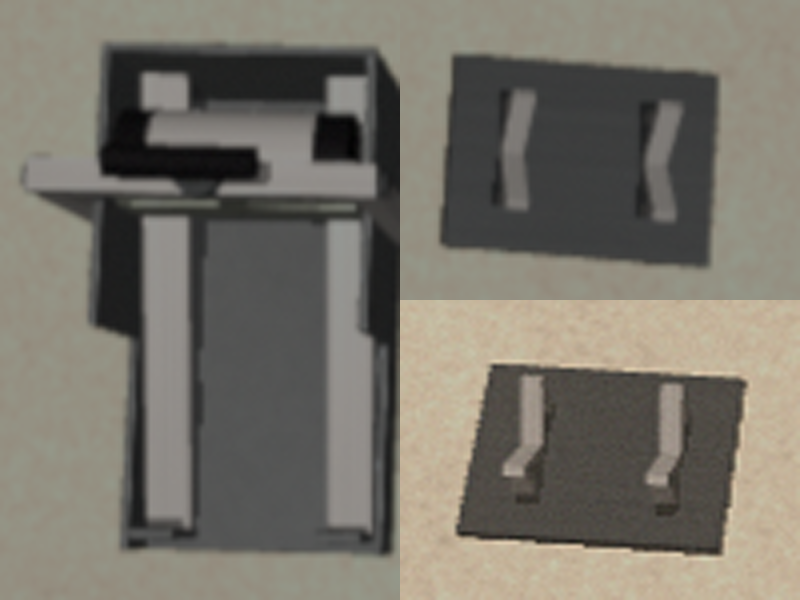

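View pics/crop2.png

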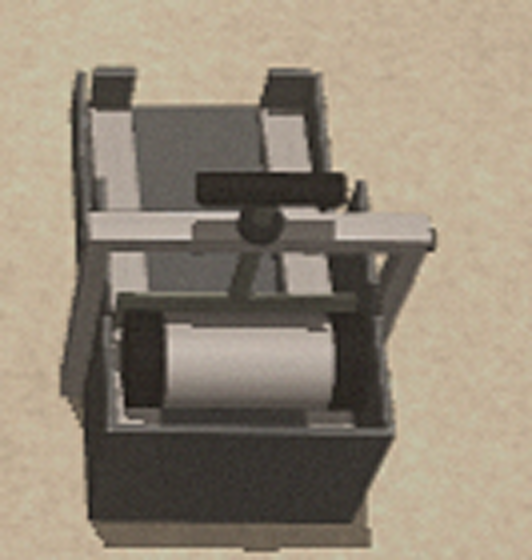

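The crops confirm A: a dark plate with two V supports, plate corners in the top crop at (453,55), (718,75), (709,267), (442,245). The feeder's handle bar centre is at (180,162) in the top crop and (271,188) in the scene crop, with the aluminium canister behind the gate. Next I fit the poses.

```bash
cat > h.py <<'E'
import numpy as np
from scipy.optimize import least_squares
C={n:np.load(f'{n}.npz') for n in('top','scene')}
def proj(n,P):
    c=C[n];p=c['E'][:3,:3]@P+c['E'][:3,3];p=c['K']@p;return p[:2]/p[2]
def world(v,P):
    c,s=np.cos(v[2]),np.sin(v[2]);P=np.array(P)/1000
    return np.array([v[0]+c*P[0]-s*P[1],v[1]+s*P[0]+c*P[1],P[2]])
def fit(obs,v0):
    f=lambda v:np.concatenate([proj(n,world(v,P))-px for n,px,P in obs])
    r=least_squares(f,v0,loss='soft_l1');return r.x,np.round(r.fun.reshape(-1,2),1).tolist() if len(r.fun)==2*len(obs) else f(r.x)
E
python3 - <<'E'
from h import *
A=lambda u,v:np.array([165+u/4-.375,155+v/4-.375])
B=lambda u,v:np.array([375+(u-400)/4-.375,205+v/4-.375])
D=lambda u,v:np.array([175+(u-400)/4-.375,225+(v-300)/4-.375])
S=lambda u,v:np.array([360+u/4-.375,195+v/4-.375])
F=[('top',A(180,162),(60,0,222)),('top',A(102,162),(60,35,222)),('top',A(258,164),(60,-35,222)),('top',A(104,45),(140,71,120)),('top',A(376,48),(140,-71,120)),('top',A(24,172),(60,83,186)),
('scene',S(271,188),(60,0,222)),('scene',S(196,187),(60,-35,222)),('scene',S(347,188),(60,35,222)),('scene',S(90,226),(60,-83,186)),('scene',S(434,228),(60,83,186)),('scene',S(88,432),(140,-71,120)),('scene',S(392,434),(140,71,120))]
R=[('top',B(453,55),(55,75,8)),('top',B(718,75),(55,-75,8)),('top',B(709,267),(-55,-75,8)),('top',B(442,245),(-55,75,8)),
('scene',D(490,365),(-55,-75,8)),('scene',D(747,380),(-55,75,8)),('scene',D(721,546),(55,75,8)),('scene',D(458,528),(55,-75,8))]
f,r=fit(F,[.55,.2,0]);print('feeder',f.round(4),np.degrees(f[2]),r)
print('handle',world(f,(60,0,222)),'catch',world(f,(-82,0,55)))
for sub in('top','scene'): print(sub,fit([o for o in F if o[0]==sub],f)[0], fit([o for o in R if o[0]==sub],[.5,-.2,0])[0])
f,r=fit(R,[.5,-.2,0]);print('rest',f.round(4),np.degrees(f[2]),r)
E
```

```text
feeder [ 0.5849  0.2001 -0.0049] -0.2820043640351683 [[0.1, -0.3], [0.3, -0.7], [-0.0, -0.3], [-0.5, -0.8], [0.7, 0.0], [0.2, -0.2], [0.1, -0.2], [0.2, -0.1], [-0.3, 0.1], [-0.3, -1.0], [-0.7, -0.4], [4.8, -0.9], [1.0, -0.3]]
handle [0.64490875 0.19979806 0.222     ] catch [0.50291047 0.20049696 0.055     ]
top [ 5.84236783e-01  1.99998191e-01 -5.56593350e-04] [ 0.58127469 -0.2210786  -0.05565344]
scene [ 0.58573184  0.20009171 -0.01054785] [ 0.58292467 -0.22151064 -0.05744375]
rest [ 0.5819 -0.2213 -0.0569] -3.2626556358684216 [[0.2, -0.7], [0.4, -0.7], [0.1, 0.0], [-0.2, 0.3], [0.5, -1.2], [-0.1, -1.2], [0.3, 0.1], [-0.3, 0.5]]
```

```bash
cat >> h.py <<'E'
from scipy.spatial.transform import Rotation as Ro, Slerp
def down(yaw): # tool x at yaw deg in world, z down
    y=np.radians(yaw);c,s=np.cos(y),np.sin(y)
    return Ro.from_matrix(np.array([[c,s,0],[s,-c,0],[0,0,-1]]))
def plan(p,rv,tp,tyaw,n):
    "rows from pose to target, straight, n rows; prints, gives end"
    R=Ro.from_rotvec(rv);p=np.array(p,float);T=down(tyaw);tp=np.array(tp,float)
    for k in range(n):
        m=n-k
        sh=np.round(R.inv().apply((tp-p)/m)/.05,2);tu=np.round(np.degrees((R.inv()*T).as_rotvec()/m)/8,2)
        p=p+R.apply(sh*.05);R=R*Ro.from_rotvec(np.radians(tu*8))
        print([sh.tolist(),tu.tolist()])
    print('end',p.round(4),R.as_rotvec().round(4));return p,R.as_rotvec()
E
python3 - <<'E'
from h import *
from station import ctrl
o=ctrl.get_obs()
p,r=plan(o['tool_pos'],o['tool_rot'],(.645,.2,.31),89.7,24)
E
```

```text
[[0.56, -0.54, -0.07], [-0.0, -0.0, -0.39]]
[[0.59, -0.51, -0.07], [-0.0, -0.0, -0.39]]
[[0.62, -0.48, -0.06], [-0.0, -0.0, -0.39]]
[[0.64, -0.45, -0.07], [-0.0, -0.0, -0.39]]
[[0.67, -0.41, -0.06], [-0.0, -0.0, -0.39]]
[[0.69, -0.37, -0.07], [-0.0, -0.0, -0.39]]
[[0.71, -0.33, -0.06], [-0.0, -0.0, -0.39]]
[[0.72, -0.3, -0.07], [-0.0, -0.0, -0.39]]
[[0.74, -0.26, -0.06], [-0.0, -0.0, -0.39]]
[[0.75, -0.22, -0.07], [-0.0, -0.0, -0.39]]
[[0.76, -0.17, -0.06], [-0.0, -0.0, -0.39]]
[[0.77, -0.13, -0.07], [-0.0, -0.0, -0.39]]
[[0.78, -0.09, -0.06], [-0.0, -0.0, -0.39]]
[[0.78, -0.05, -0.07], [-0.0, -0.0, -0.39]]
[[0.78, -0.0, -0.06], [-0.0, -0.0, -0.39]]
[[0.78, 0.04, -0.07], [-0.0, -0.0, -0.39]]
[[0.78, 0.08, -0.06], [-0.0, -0.0, -0.39]]
[[0.77, 0.12, -0.07], [-0.0, -0.0, -0.39]]
[[0.77, 0.16, -0.06], [-0.0, -0.0, -0.39]]
[[0.76, 0.21, -0.07], [-0.0, -0.0, -0.39]]
[[0.74, 0.25, -0.06], [-0.0, -0.0, -0.39]]
[[0.73, 0.28, -0.07], [-0.0, -0.0, -0.39]]
[[0.71, 0.33, -0.06], [-0.0, -0.01, -0.39]]
[[0.7, 0.36, -0.07], [-0.0, -0.0, -0.39]]
end [0.645  0.2002 0.31  ] [-2.2266e+00 -2.2154e+00 -1.0000e-04]
```

>>> play_rows(
  series=[
    [1, [0.56, -0.54, -0.07], [0, 0, -0.39]],
    [1, [0.59, -0.51, -0.07], [0, 0, -0.39]],
    [1, [0.62, -0.48, -0.06], [0, 0, -0.39]],
    [1, [0.64, -0.45, -0.07], [0, 0, -0.39]],
    [1, [0.67, -0.41, -0.06], [0, 0, -0.39]],
    [1, [0.69, -0.37, -0.07], [0, 0, -0.39]],
    [1, [0.71, -0.33, -0.06], [0, 0, -0.39]],
    [1, [0.72, -0.3, -0.07], [0, 0, -0.39]],
  ],
  force=60,
)

```text
t: 1.1
tool_pos: [0.322, -0.3351, 0.2574]
tool_rot: [-2.953, -1.071, 0.0]
contact_force: [0.4, 0.4, 0.3]
opening: 0.0854
grip_force: 0.0
```

>>> play_rows(
  series=[
    [1, [0.74, -0.26, -0.06], [0, 0, -0.39]],
    [1, [0.75, -0.22, -0.07], [0, 0, -0.39]],
    [1, [0.76, -0.17, -0.06], [0, 0, -0.39]],
    [1, [0.77, -0.13, -0.07], [0, 0, -0.39]],
    [1, [0.78, -0.09, -0.06], [0, 0, -0.39]],
    [1, [0.78, -0.05, -0.07], [0, 0, -0.39]],
    [1, [0.78, 0, -0.06], [0, 0, -0.39]],
    [1, [0.78, 0.04, -0.07], [0, 0, -0.39]],
  ],
)

```text
t: 2.1
tool_pos: [0.4837, -0.0675, 0.2834]
tool_rot: [-2.651, -1.684, 0.001]
contact_force: [-0.5, -0.9, -0.2]
opening: 0.0856
grip_force: 0.0
```

>>> play_rows(
  series=[
    [1, [0.78, 0.08, -0.06], [0, 0, -0.39]],
    [1, [0.77, 0.12, -0.07], [0, 0, -0.39]],
    [1, [0.77, 0.16, -0.06], [0, 0, -0.39]],
    [1, [0.76, 0.21, -0.07], [0, 0, -0.39]],
    [1, [0.74, 0.25, -0.06], [0, 0, -0.39]],
    [1, [0.73, 0.28, -0.07], [0, 0, -0.39]],
    [1, [0.71, 0.33, -0.06], [0, 0, -0.39]],
    [1, [0.7, 0.36, -0.07], [0, 0, -0.39]],
  ],
)

```text
t: 3.1
tool_pos: [0.6454, 0.2009, 0.3091]
tool_rot: [-2.225, -2.217, 0.002]
contact_force: [-0.8, -1.3, 0.6]
opening: 0.0855
grip_force: 0.0
```

>>> play_rows(
  series=[
    [1, [0, 0, 0], [0, 0, 0]],
    [1, [0, 0, 0], [0, 0, 0]],
  ],
)

```text
t: 3.35
tool_pos: [0.6447, 0.1994, 0.309]
tool_rot: [-2.227, -2.215, 0.002]
contact_force: [-0.4, -0.6, -0.1]
opening: 0.0853
grip_force: 0.0
```

Run:
```python
from station import ctrl, imaging
import cv2,numpy as np
o=ctrl.get_obs();d=imaging.get_image('wrist');cv2.imwrite('pics/w1.png',d['color'])
np.savez('w1.npz',f=d['fx'],c=[d['cx'],d['cy']],H=d['hand_eye'],p=o['tool_pos'],r=o['tool_rot'])
print(o['t'],o['tool_pos'],o['tool_rot'],o['q'],d['fx'],d['cx'],d['cy'],np.round(d['hand_eye'],3).tolist())
```

```text
3.35 [0.64472027 0.1994438  0.30901886] [-2.22707219 -2.21505858  0.00230255] [ 1.90002908e-01  1.36554404e-01  1.39534781e+00 -3.88343587e-04
  1.61119668e+00  1.95396443e-01] 371.64829954431775 323.31307200991625 237.6663887412338 [[-0.001, -0.95, -0.313, 0.079], [1.0, -0.001, -0.001, -0.0], [0.001, -0.313, 0.95, -0.142], [0.0, 0.0, 0.0, 1.0]]
```

View pics/w1.png

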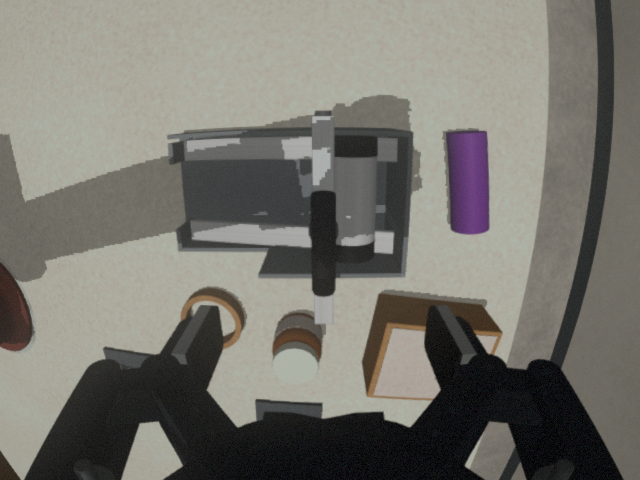

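The wrist view shows the handle bar from (323,192) to (323,295), midway between the fingertips (208,320) and (440,320). I'll check the bar's predicted position against this.

```bash
cat >> h.py <<'E'
def wproj(w,P):
    Rt=Ro.from_rotvec(w['r']).as_matrix();t=Rt.T@(np.array(P)-w['p']);H=w['H'];c=H[:3,:3].T@(t-H[:3,3])
    th=np.arctan2(np.hypot(c[0],c[1]),c[2]);u=c[:2]/np.hypot(c[0],c[1]);return w['c']+w['f']*th*u
E
python3 - <<'E'
from h import *
w=np.load('w1.npz');f=(.5849,.2001,-.003)
for P in((60,35,222),(60,-35,222),(60,0,222),(60,83,186),(60,-83,186),(140,71,120),(140,-71,120)):print(P,wproj(w,world(f,P)).round(1))
E
```

```text
(60, 35, 222) [324.5 189.9]
(60, -35, 222) [324.7 291.1]
(60, 0, 222) [324.6 242.8]
(60, 83, 186) [324.2 113.6]
(60, -83, 186) [324.8 323.4]
(140, 71, 120) [413.7 130. ]
(140, -71, 120) [405.4 276.7]
```

>>> play_rows(
  series=[
    [1, [0, 0, 0.5], [0, 0, 0]],
    [1, [0, 0, 0.5], [0, 0, 0]],
    [1, [0, 0, 0.5], [0, 0, 0]],
    [1, [0, 0, 0.4], [0, 0, 0]],
    [1, [0, 0, 0.22], [0, 0, 0]],
    [1, [0, 0, 0], [0, 0, 0]],
  ],
)

```text
t: 4.15
tool_pos: [0.6447, 0.1994, 0.203]
tool_rot: [-2.227, -2.215, 0.002]
contact_force: [0.0, 0.8, -0.5]
opening: 0.0855
grip_force: 0.0
```

>>> play_rows(
  series=[
    [0, [0, 0, 0], [0, 0, 0]],
    [0, [0, 0, 0], [0, 0, 0]],
    [0, [0, 0, 0], [0, 0, 0]],
    [0, [0, 0, 0], [0, 0, 0]],
    [0, [0, 0, 0], [0, 0, 0]],
    [0, [0, 0, 0], [0, 0, 0]],
  ],
  force=70,
)

```text
t: 4.9
tool_pos: [0.6444, 0.1999, 0.2045]
tool_rot: [-2.226, -2.215, 0.002]
contact_force: [-4.9, -0.3, 4.3]
opening: 0.0137
grip_force: 68.4
```

>>> play_rows(
  series=[
    [0, [0, 0, -0.1], [0, 0, 0]],
    [0, [0, 0, -0.15], [0, 0, 0]],
    [0, [0, 0, -0.15], [0, 0, 0]],
    [0, [0, 0, -0.15], [0, 0, 0]],
    [0, [0, 0, -0.15], [0, 0, 0]],
    [0, [0, 0, 0], [0, 0, 0]],
  ],
)

```text
t: 5.65
tool_pos: [0.6444, 0.1998, 0.2394]
tool_rot: [-2.226, -2.215, 0.002]
contact_force: [-5.6, 0.0, -5.4]
opening: 0.0134
grip_force: 68.7
```

>>> play_rows(
  series=[
    [0, [0, 0, -0.15], [0, 0, 0]],
    [0, [0, 0, -0.15], [0, 0, 0]],
    [0, [0, 0, -0.1], [0, 0, 0]],
    [0, [0, 0, -0.06], [0, 0, 0]],
    [0, [0, 0, 0], [0, 0, 0]],
  ],
)

```text
t: 6.28
tool_pos: [0.6444, 0.1999, 0.2615]
tool_rot: [-2.226, -2.215, 0.002]
contact_force: [-5.0, 1.3, -11.6]
opening: 0.0135
grip_force: 68.3
```

>>> play_rows(
  series=[
    [0, [0, 0, -0.04], [0, 0, 0]],
    [0, [0, 0, 0], [0, 0, 0]],
  ],
)

```text
t: 6.52
tool_pos: [0.6444, 0.1998, 0.2634]
tool_rot: [-2.226, -2.215, 0.003]
contact_force: [-5.6, 1.4, -11.2]
opening: 0.0137
grip_force: 68.3
```

>>> play_rows(
  series=[
    [0, [0, 0, -0.04], [0, 0, 0]],
    [0, [0, 0, 0], [0, 0, 0]],
  ],
)

```text
t: 6.78
tool_pos: [0.6444, 0.1999, 0.2646]
tool_rot: [-2.226, -2.215, 0.003]
contact_force: [-4.5, 1.8, -14.1]
opening: 0.0137
grip_force: 68.9
```

>>> play_rows(
  series=[
    [0, [0, 0, -0.04], [0, 0, 0]],
    [0, [0, 0, 0], [0, 0, 0]],
    [0, [0, 0, 0], [0, 0, 0]],
  ],
)

```text
t: 7.15
tool_pos: [0.6443, 0.1998, 0.2648]
tool_rot: [-2.225, -2.214, 0.005]
contact_force: [-1.4, 3.1, -25.8]
opening: 0.0139
grip_force: 68.3
```

The force jumped to 26 N while z stayed at 0.2648, so the gate is at its stop. I'll hold it there and look.

>>> play_rows(
  series=[
    [0, [0, 0, 0], [0, 0, 0]],
    [0, [0, 0, 0], [0, 0, 0]],
    [0, [0, 0, 0], [0, 0, 0]],
    [0, [0, 0, 0], [0, 0, 0]],
    [0, [0, 0, 0], [0, 0, 0]],
    [0, [0, 0, 0], [0, 0, 0]],
    [0, [0, 0, 0], [0, 0, 0]],
    [0, [0, 0, 0], [0, 0, 0]],
  ],
)

```text
t: 8.15
tool_pos: [0.6443, 0.1998, 0.2648]
tool_rot: [-2.225, -2.214, 0.005]
contact_force: [-0.9, 3.6, -25.6]
opening: 0.0137
grip_force: 68.3
```

Run:
```python
from station import ctrl, imaging
import cv2,numpy as np
t=imaging.get_image('top')['color'];s=imaging.get_image('scene')['color']
def c(im,x,y,w,h,k):return cv2.resize(im[y:y+h,x:x+w],None,fx=k,fy=k,interpolation=cv2.INTER_CUBIC)
cv2.imwrite('pics/up.png',np.hstack([c(t,165,155,100,150,4),c(s,370,195,100,150,4)]))
```

```text
(no output)
```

View pics/up.png

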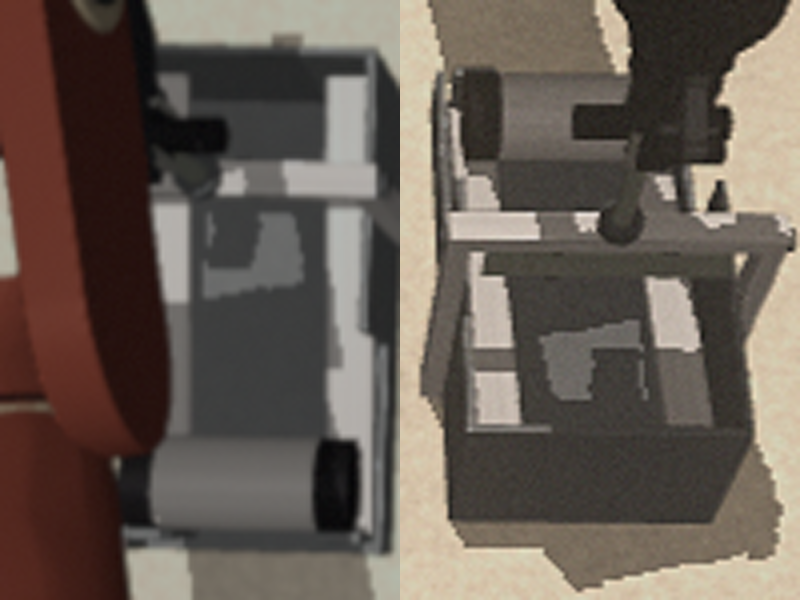

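The canister now lies at the lugs, spanning (118,490) to (358,480) in the top crop. I'll ease the gate down.

>>> play_rows(
  series=[
    [0, [0, 0, 0.08], [0, 0, 0]],
    [0, [0, 0, 0.12], [0, 0, 0]],
    [0, [0, 0, 0.12], [0, 0, 0]],
    [0, [0, 0, 0.12], [0, 0, 0]],
    [0, [0, 0, 0.12], [0, 0, 0]],
    [0, [0, 0, 0.12], [0, 0, 0]],
    [0, [0, 0, 0.12], [0, 0, 0]],
    [0, [0, 0, 0.12], [0, 0, 0]],
  ],
)

```text
t: 9.25
tool_pos: [0.6445, 0.1999, 0.2256]
tool_rot: [-2.227, -2.216, 0.001]
contact_force: [-12.2, 0.6, -7.7]
opening: 0.0137
grip_force: 70.2
```

>>> play_rows(
  series=[
    [0, [0, 0, 0.1], [0, 0, 0]],
    [0, [0, 0, 0.08], [0, 0, 0]],
    [0, [0, 0, 0.06], [0, 0, 0]],
    [0, [0, 0, 0.04], [0, 0, 0]],
    [0, [0, 0, 0.02], [0, 0, 0]],
    [0, [0, 0, 0], [0, 0, 0]],
  ],
)

```text
t: 10.0
tool_pos: [0.6446, 0.1999, 0.211]
tool_rot: [-2.227, -2.216, 0.001]
contact_force: [-12.7, 0.9, -6.4]
opening: 0.0137
grip_force: 70.3
```

>>> play_rows(
  series=[
    [0, [0, 0, 0.04], [0, 0, 0]],
    [0, [0, 0, 0.04], [0, 0, 0]],
    [0, [0, 0, 0.04], [0, 0, 0]],
    [0, [0, 0, 0], [0, 0, 0]],
  ],
)

```text
t: 10.5
tool_pos: [0.6445, 0.1999, 0.2051]
tool_rot: [-2.227, -2.216, 0.001]
contact_force: [-13.0, 0.3, -5.7]
opening: 0.0139
grip_force: 70.4
```

>>> play_rows(
  series=[
    [0, [0, 0, 0.03], [0, 0, 0]],
    [0, [0, 0, 0], [0, 0, 0]],
  ],
)

```text
t: 10.75
tool_pos: [0.6446, 0.1999, 0.2046]
tool_rot: [-2.227, -2.216, 0.001]
contact_force: [-13.6, 0.1, -2.6]
opening: 0.014
grip_force: 71.0
```

>>> play_rows(
  series=[
    [0, [0, 0, 0.02], [0, 0, 0]],
    [0, [0, 0, 0], [0, 0, 0]],
  ],
)

```text
t: 11.0
tool_pos: [0.6446, 0.1999, 0.2045]
tool_rot: [2.227, 2.216, -0.0]
contact_force: [-16.1, -0.0, -0.1]
opening: 0.0137
grip_force: 71.1
```

>>> play_rows(
  series=[
    [1, [0, -0.02, 0], [0, 0, 0]],
    [1, [0, 0, 0], [0, 0, 0]],
    [1, [0, 0, 0], [0, 0, 0]],
    [1, [0, 0, 0], [0, 0, 0]],
    [1, [0, 0, 0], [0, 0, 0]],
  ],
)

```text
t: 11.62
tool_pos: [0.6443, 0.1997, 0.1985]
tool_rot: [2.227, 2.215, 0.0]
contact_force: [0.0, -0.1, 0.6]
opening: 0.0853
grip_force: 0.0
```

>>> play_rows(
  series=[
    [1, [0, 0, -0.3], [0, 0, 0]],
    [1, [0, 0, -0.6], [0, 0, 0]],
    [1, [0, 0, -0.6], [0, 0, 0]],
    [1, [0, -0.4, -0.3], [0, 0, 0]],
    [1, [0, -0.8, 0], [0, 0, 0]],
    [1, [0, -0.8, 0], [0, 0, 0]],
    [1, [0, -0.8, 0], [0, 0, 0]],
    [1, [0, 0, 0], [0, 0, 0]],
  ],
)

```text
t: 12.62
tool_pos: [0.5026, 0.2008, 0.2896]
tool_rot: [2.225, 2.216, 0.003]
contact_force: [0.8, 0.1, -0.8]
opening: 0.0856
grip_force: 0.0
```

Run:
```python
from station import ctrl, imaging
import cv2,numpy as np
from h import *
o=ctrl.get_obs();d=imaging.get_image('wrist');cv2.imwrite('pics/w2.png',d['color'])
np.savez('w2.npz',f=d['fx'],c=[d['cx'],d['cy']],H=d['hand_eye'],p=o['tool_pos'],r=o['tool_rot'])
print(o['t'],o['tool_pos'],o['tool_rot'],o['contact_force'])
w=np.load('w2.npz')
for dy in(-6,0,6):
  f=(.5849,.2001,-.003);print(dy,[wproj(w,world(f,(-82,dy+s*60,80))).round(1) for s in(1,-1)])
print('handle',wproj(w,world(f,(60,35,222))),wproj(w,world(f,(60,-35,222))))
```

```text
12.625 [0.50262164 0.20081145 0.2896157 ] [2.22507542 2.21643335 0.00263343] [ 0.77185813  0.08015193 -0.75319167]
-6 [array([323.7, 146.9]), array([323.9, 265.8])]
0 [array([323.7, 140.5]), array([323.9, 260.4])]
6 [array([323.7, 134.2]), array([323.9, 254.9])]
handle [542.04606156 202.13803367] [524.64711354 298.77103315]
```

View pics/w2.png

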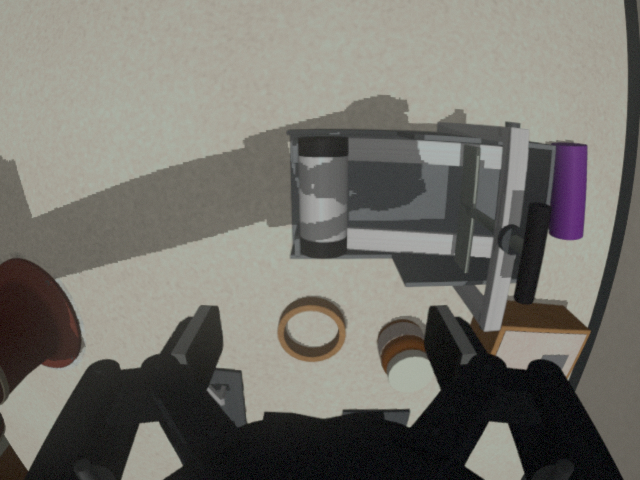

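The canister's ends are at (324,138) and (323,257), about 3 mm toward +y of the catch centre and centred across the fingers. The handle at (537,250) sits at its predicted home position. I'll descend onto the canister.

>>> play_rows(
  series=[
    [1, [0.05, 0, 0.4], [0, 0, 0]],
    [1, [0, 0, 0.8], [0, 0, 0]],
    [1, [0, 0, 0.8], [0, 0, 0]],
    [1, [0, 0, 0.8], [0, 0, 0]],
    [1, [0, 0, 0.6], [0, 0, 0]],
    [1, [0, 0, 0.6], [0, 0, 0]],
    [1, [0, 0, 0.5], [0, 0, 0]],
    [1, [0, 0, 0], [0, 0, 0]],
  ],
  force=40,
)

```text
t: 13.68
tool_pos: [0.502, 0.2023, 0.0593]
tool_rot: [-2.225, -2.213, 0.01]
contact_force: [0.2, 0.4, 0.5]
opening: 0.0857
grip_force: 0.0
```

>>> play_rows(
  series=[
    [1, [0.02, 0.02, 0.26], [0, 0, 0]],
    [1, [0, 0, 0.2], [0, 0, 0]],
    [1, [0, 0, 0], [0, 0, 0]],
  ],
)

```text
t: 14.05
tool_pos: [0.5047, 0.2039, 0.0396]
tool_rot: [-2.227, -2.215, 0.002]
contact_force: [-0.2, -1.0, 0.1]
opening: 0.0856
grip_force: 0.0
```

>>> play_rows(
  series=[
    [0, [0, 0, 0], [0, 0, 0]],
    [0, [0, 0, 0], [0, 0, 0]],
    [0, [0, 0, 0], [0, 0, 0]],
    [0, [0, 0, 0], [0, 0, 0]],
    [0, [0, 0, 0], [0, 0, 0]],
  ],
)

```text
t: 14.68
tool_pos: [0.5054, 0.2042, 0.0412]
tool_rot: [2.227, 2.216, 0.001]
contact_force: [-3.2, -0.5, 5.7]
opening: 0.0489
grip_force: 41.4
```

>>> play_rows(
  series=[
    [0, [0, 0, -0.1], [0, 0, 0]],
    [0, [0, 0, -0.3], [0, 0, 0]],
    [0, [0, 0, -0.6], [0, 0, 0]],
    [0, [0, 0, -0.8], [0, 0, 0]],
    [0, [0, 0, -0.8], [0, 0, 0]],
    [0, [0, 0, -0.6], [0, 0, 0]],
    [0, [0, 0, -0.3], [0, 0, 0]],
    [0, [0, 0, 0], [0, 0, 0]],
  ],
)

```text
t: 15.68
tool_pos: [0.5057, 0.2041, 0.2165]
tool_rot: [2.226, 2.215, 0.003]
contact_force: [-0.9, 0.2, -1.9]
opening: 0.0486
grip_force: 41.7
```

Run:
```python
from h import *
from station import ctrl
o=ctrl.get_obs();print(o['tool_pos'],o['contact_force'],o['opening'],o['grip_force'],o['t'])
plan(o['tool_pos'],o['tool_rot'],(.5819,-.2213,.2),86.75,14)
```

```text
[0.50565245 0.20410511 0.21646696] [-0.90305234  0.20765718 -1.93604965] 0.04864170723717515 41.73871636390686 15.675
[[-0.61, 0.11, 0.02], [0.0, -0.0, 0.03]]
[[-0.61, 0.11, 0.02], [0.0, -0.0, 0.03]]
[[-0.61, 0.12, 0.02], [0.0, -0.0, 0.03]]
[[-0.6, 0.12, 0.02], [0.0, -0.0, 0.03]]
[[-0.6, 0.12, 0.02], [0.0, -0.0, 0.02]]
[[-0.6, 0.12, 0.03], [0.0, -0.0, 0.03]]
[[-0.61, 0.13, 0.02], [0.0, -0.0, 0.02]]
[[-0.6, 0.13, 0.03], [0.0, -0.0, 0.03]]
[[-0.6, 0.13, 0.02], [0.0, -0.0, 0.02]]
[[-0.6, 0.13, 0.03], [0.0, -0.0, 0.03]]
[[-0.61, 0.14, 0.02], [0.0, -0.0, 0.02]]
[[-0.6, 0.14, 0.03], [0.01, -0.0, 0.03]]
[[-0.6, 0.14, 0.02], [0.0, -0.0, 0.02]]
[[-0.61, 0.14, 0.03], [0.01, -0.0, 0.03]]
end [ 0.582  -0.2214  0.1999] [-2.2830e+00 -2.1568e+00 -1.0000e-04]
```

>>> play_rows(
  series=[
    [0, [-0.3, 0.06, 0], [0, 0, 0.02]],
    [0, [-0.6, 0.11, 0.02], [0, 0, 0.03]],
    [0, [-0.61, 0.12, 0.02], [0, 0, 0.03]],
    [0, [-0.6, 0.12, 0.02], [0, 0, 0.03]],
    [0, [-0.6, 0.12, 0.02], [0, 0, 0.02]],
    [0, [-0.6, 0.12, 0.03], [0, 0, 0.03]],
    [0, [-0.61, 0.13, 0.02], [0, 0, 0.02]],
    [0, [-0.6, 0.13, 0.03], [0, 0, 0.03]],
  ],
)

```text
t: 16.68
tool_pos: [0.5453, -0.0246, 0.205]
tool_rot: [-2.258, -2.18, 0.004]
contact_force: [0.3, -0.3, -1.6]
opening: 0.0489
grip_force: 41.7
```

>>> play_rows(
  series=[
    [0, [-0.6, 0.13, 0.02], [0, 0, 0.02]],
    [0, [-0.6, 0.13, 0.03], [0, 0, 0.03]],
    [0, [-0.61, 0.14, 0.02], [0, 0, 0.02]],
    [0, [-0.6, 0.14, 0.03], [0, 0, 0.03]],
    [0, [-0.6, 0.14, 0.02], [0, 0, 0.02]],
    [0, [-0.6, 0.14, 0.03], [0, 0, 0.02]],
    [0, [-0.3, 0.07, 0], [0, 0, 0]],
    [0, [0, 0, 0], [0, 0, 0]],
  ],
)

```text
t: 17.68
tool_pos: [0.5816, -0.2208, 0.1985]
tool_rot: [-2.281, -2.157, 0.001]
contact_force: [0.4, 0.3, -2.6]
opening: 0.049
grip_force: 41.7
```

Run:
```python
from station import ctrl, imaging
import cv2,numpy as np
from h import *
o=ctrl.get_obs();d=imaging.get_image('wrist');cv2.imwrite('pics/w3.png',d['color'])
np.savez('w3.npz',f=d['fx'],c=[d['cx'],d['cy']],H=d['hand_eye'],p=o['tool_pos'],r=o['tool_rot'])
print(o['t'],o['tool_pos'],o['tool_rot'],o['contact_force'],o['opening'])
w=np.load('w3.npz')
f=(.5819,-.2213,-.0569)
for P in((55,75,8),(-55,75,8),(55,-75,8),(-55,-75,8),(0,46,25),(0,34,25)):print(P,wproj(w,world(f,P)).round(1))
# canister top-line ends, held at grasp point
R=Ro.from_rotvec(w['r']).as_matrix()
for s in(60,-60):
  for e in (-25,25):print('can',s,e,wproj(w,w['p']+R@np.array([s,e,-19+5])/1000).round(1))
T=down(86.74);print('turn',np.degrees((Ro.from_rotvec(o['tool_rot']).inv()*T).as_rotvec())/8,'shift',Ro.from_rotvec(o['tool_rot']).inv().apply(np.array([.5819,-.2213,o['tool_pos'][2]])-o['tool_pos'])/.05)
```

```text
17.675 [ 0.5815821  -0.22075002  0.19851664] [-2.28059478e+00 -2.15735414e+00  9.44660117e-04] [ 0.36363768  0.25994351 -2.55914656] 0.04902141731086703
(55, 75, 8) [386.7 126.3]
(-55, 75, 8) [262.9 126.1]
(55, -75, 8) [380.1 281.6]
(-55, -75, 8) [269.1 281.5]
(0, 46, 25) [324.8 159.5]
(0, 34, 25) [324.8 173.4]
can 60 -25 [253.  176.2]
can 60 25 [395.8 176.1]
can -60 -25 [273.3 426.5]
can -60 25 [375.4 426.4]
turn [-0.01482493 -0.00807518  0.00983012] shift [-1.06297050e-02  6.95870698e-03 -2.63990030e-05]
```

View pics/w3.png

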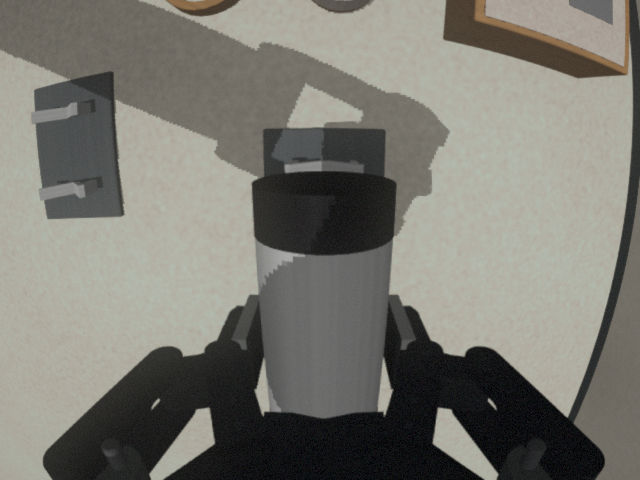

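The plate's near corners at (263,129) and (385,129) are within 3 px of the prediction, and the canister is aligned and centred over the Vs. I'll descend.

>>> play_rows(
  series=[
    [0, [-0.04, 0, 0.3], [0, 0, 0]],
    [0, [0, 0, 0.6], [0, 0, 0]],
    [0, [0, 0, 0.7], [0, 0, 0]],
    [0, [0, 0, 0.6], [0, 0, 0]],
    [0, [0, 0, 0.4], [0, 0, 0]],
    [0, [0, 0, 0.3], [0, 0, 0]],
    [0, [0, 0, 0.1], [0, 0, 0]],
    [0, [0, 0, 0], [0, 0, 0]],
  ],
)

```text
t: 18.73
tool_pos: [0.5826, -0.2222, 0.0503]
tool_rot: [2.28, 2.16, 0.0]
contact_force: [-0.7, 0.0, -2.3]
opening: 0.0485
grip_force: 41.7
```

>>> play_rows(
  series=[
    [0, [0, 0, 0.06], [0, 0, 0]],
    [0, [0, 0, 0.04], [0, 0, 0]],
    [0, [0, 0, 0], [0, 0, 0]],
  ],
)

```text
t: 19.1
tool_pos: [0.5822, -0.2221, 0.0449]
tool_rot: [2.281, 2.161, 0.0]
contact_force: [-1.1, 0.1, -2.0]
opening: 0.0489
grip_force: 41.7
```

>>> play_rows(
  series=[
    [0, [0, 0, 0.06], [0, 0, 0]],
    [0, [0, 0, 0.04], [0, 0, 0]],
    [0, [0, 0, 0], [0, 0, 0]],
  ],
)

```text
t: 19.48
tool_pos: [0.582, -0.2219, 0.0394]
tool_rot: [-2.28, -2.16, 0.0]
contact_force: [0.2, -0.6, -2.3]
opening: 0.0486
grip_force: 41.7
```

>>> play_rows(
  series=[
    [0, [0, 0, 0.04], [0, 0, 0]],
    [0, [0, 0, 0], [0, 0, 0]],
  ],
)

```text
t: 19.73
tool_pos: [0.5821, -0.222, 0.0376]
tool_rot: [-2.28, -2.16, 0.0]
contact_force: [0.5, -0.4, -2.3]
opening: 0.0491
grip_force: 41.7
```

>>> play_rows(
  series=[
    [0, [0, 0, 0.04], [0, 0, 0]],
    [0, [0, 0, 0], [0, 0, 0]],
  ],
)

```text
t: 19.98
tool_pos: [0.5821, -0.222, 0.0356]
tool_rot: [-2.28, -2.16, 0.0]
contact_force: [-0.7, -0.1, -1.7]
opening: 0.0487
grip_force: 41.7
```

>>> play_rows(
  series=[
    [0, [0, 0, 0.03], [0, 0, 0]],
    [0, [0, 0, 0], [0, 0, 0]],
  ],
)

```text
t: 20.23
tool_pos: [0.5822, -0.2221, 0.0345]
tool_rot: [2.281, 2.161, -0.0]
contact_force: [-0.7, 0.7, -0.2]
opening: 0.0489
grip_force: 41.9
```

>>> play_rows(
  series=[
    [0, [0, 0, 0.03], [0, 0, 0]],
    [0, [0, 0, 0], [0, 0, 0]],
  ],
)

```text
t: 20.48
tool_pos: [0.5822, -0.2221, 0.0343]
tool_rot: [-2.28, -2.16, 0.001]
contact_force: [-5.6, 1.7, 7.0]
opening: 0.0491
grip_force: 42.5
```

Force rose at the expected seated height (z 0.0343), so the canister is in the Vs. I'll release and retreat straight up.

>>> play_rows(
  series=[
    [0.75, [0, 0, 0], [0, 0, 0]],
    [1, [0, 0, 0], [0, 0, 0]],
    [1, [0, 0, 0], [0, 0, 0]],
    [1, [0, 0, 0], [0, 0, 0]],
    [1, [0, 0, 0], [0, 0, 0]],
  ],
)

```text
t: 21.1
tool_pos: [0.5822, -0.2221, 0.0327]
tool_rot: [-2.28, -2.161, 0.0]
contact_force: [-0.7, -0.2, -0.1]
opening: 0.085
grip_force: 0.0
```

>>> play_rows(
  series=[
    [1, [0, 0, -0.2], [0, 0, 0]],
    [1, [0, 0, -0.5], [0, 0, 0]],
    [1, [0, 0, -0.8], [0, 0, 0]],
    [1, [0, 0, -0.8], [0, 0, 0]],
    [1, [0, 0, -0.8], [0, 0, 0]],
    [1, [0, 0, -0.6], [0, 0, 0]],
    [1, [0, 0, -0.3], [0, 0, 0]],
    [1, [0, 0, 0], [0, 0, 0]],
  ],
)

```text
t: 22.1
tool_pos: [0.5827, -0.2223, 0.2342]
tool_rot: [2.279, 2.159, 0.001]
contact_force: [-0.5, -0.3, 0.1]
opening: 0.0854
grip_force: 0.0
```

Run:
```python
from station import ctrl, imaging
import cv2,numpy as np
o=ctrl.get_obs();print(o['t'],o['tool_pos'],o['contact_force'])
w=imaging.get_image('wrist')['color'];s=imaging.get_image('scene')['color']
def c(im,x,y,w,h,k):return cv2.resize(im[y:y+h,x:x+w],None,fx=k,fy=k,interpolation=cv2.INTER_CUBIC)
cv2.imwrite('pics/end.png',np.hstack([c(w,220,80,200,300,2),c(s,170,180,133,200,3)]))
```

```text
22.1 [ 0.58268983 -0.22230001  0.23416242] [-0.46831226 -0.3138067   0.14799287]
```

View pics/end.png

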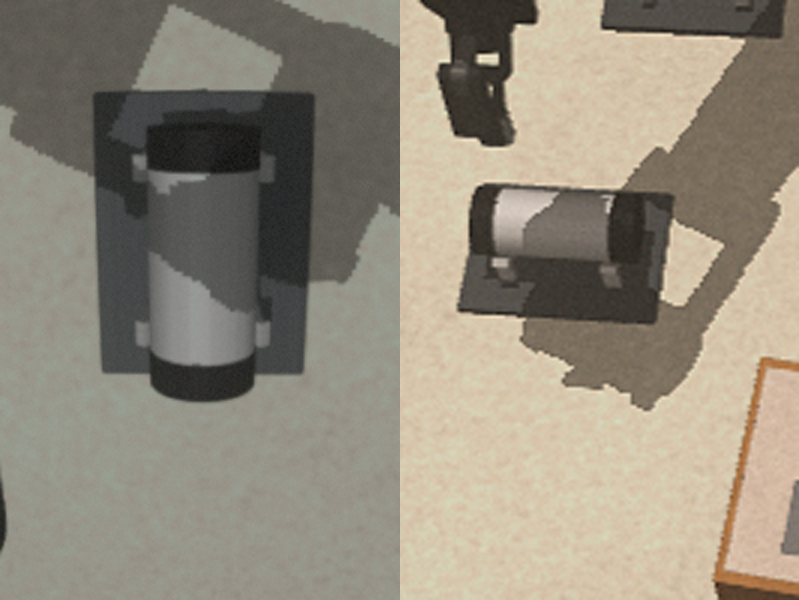

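The canister lies level in both V supports. In the scene crop it spans columns 470 to 643, and the supports at 503 and 611 have the same midpoint (about 557), so it's centred. The gripper is clear, so I'm handing in.

```bash
python3 -c "
from station import ctrl
print(ctrl.finish_job())"
```

```text
the job is handed in; nothing more can be done
None
```

The job is handed in after about 22 s. I held the gate at its stop until the canister rolled to the lugs, then eased it back home. The canister is seated and centred in the rest farthest to the robot's right. I kept clear of the tape roll, jar and carton, but took no final picture of all three.

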